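# Pack up the overhanging tube at the saw and clamp it

### The arm

A 7-joint arm with a two-finger parallel gripper is mounted at the origin on the work surface. World frame = base frame: x ahead of the robot, y to its left, z up, the work surface at z = 0. Lengths are in m, angles in degrees, forces in N, time in s.
With the tool pointing down it reaches from about 0.425 to 0.875 m from the base axis. Payload 8.4 kg.
Tool frame: the origin (TCP) lies between the finger pads; the fingertips stand 22 mm ahead of it and the grasp point (between the pads) lies 3 mm ahead of it; z points along the fingers, y is the direction in which the jaws open and shut (so a half turn about z gives the same grasp; the last joint's range is limited). The gripper opens to 87 mm and grips with 3 to 60 N. Pads are 19 mm wide; open, the fingers measure 117 mm over their backs; the gripper's body (75 mm by 190 mm) begins 51 mm behind the grasp point.
Start: joints at [61.009, 19.091, 2.286, 83.961, -0.768, 76.965, -3.352], TCP at [0.257, -0.597, 0.245] pointing down, gripper open.
Joint ranges: [-147.57, 147.57], [-21.85, 119.76], [-74.77, 79.35], [14.55, 137.4], [-85.83, 265.84], [4.83, 119.75], [-152.11, 152.11]. Speed limits (degrees/s): [127.2, 127.2, 159.86, 159.86, 180, 180, 180].

### API

Orientations are given as [roll, pitch, yaw] about the fixed x, y, z axes, in that order (R = Rz(yaw) Ry(pitch) Rx(roll)).
In Python, from cell import arm gives the robot as it stands.
- The arm moves only by the tool step_arm, never from a script. Its argument "deltas" is a list of rows, each an object with "grip": the opening, from 0 (shut) to 1 (fully open); "translation": the shift along the tool's x, y, z in mm, a list of three; "twist": the turn, a rotation vector about the tool's x, y, z in degrees, a list of three. A call has 1 to 8 rows; each row is the pose to reach, as a shift and turn from the pose measured when the call began, along the tool's axes at that moment; what a row does not reach only later rows make up. A row lasts 1/10 s, in which the tool goes at most 50 mm and 8.59 degrees, less where a joint would pass 70% of its speed; a pose out of reach is approached as far as the arm can. A call with a gripper value outside its range is refused whole. The fingers move at their own pace and stop on an object; the grip force is fixed at half the most. Time passes only in rows, so rows that repeat a pose let the fingers close. It gives the time, the measured TCP pose, the force and the opening at its end, in the units of the state.
- arm.sense(): the state, without advancing time (a new reading comes with each control period).
- arm.read_camera(name): name is "scene" or "top" or "wrist"; returns a dict with "img" (400x640x3 uint8, blue, green, red), "z_map" (400x640 float32, m along the optical axis (not along the pixel's ray), 0 where there is no reading), "vfov" (degrees; the focal length in pixels is half the picture's height over the tangent of half this angle, whatever the lens; pixels are square), "cx", "cy" (the principal point, pixels), "cam_to_world" (4x4, takes a point from camera to world coordinates); the wrist camera has in their place "mount" (4x4, takes a point from camera to tool coordinates, whose origin is the TCP and whose axes are the flange's). Camera axes: x right, y down, z forward; pixel columns grow to the right and rows downward; lengths in m; the calibration is good to about 2 mm. A picture is of the moment at which its call begins: read the wrist's pose just before it.
- arm.close_job(): hands the job in, once; it reports no verdict.
Trained networks look in the newest picture that a camera, given by its name, has taken for a name from the list of things; names that differ only in an ending like _2 or _b are one class to them, and where a whole thing is asked for, a point or a joint stands for the part that bears it (a point fixed in the world has none). Each returns a list of dicts, best first, with "confidence" (0 to 1); they miss things now and then, are a little off and sometimes report something else, mostly with a low value. They report only what shows in the picture. A call takes as long as a camera call. They do not tell look-alikes from the thing itself.
- arm.find_in(camera, query): "position" ([column, row] as shares, 0 to 1, of the picture: columns of its width, rows of its height, amid what is visible of it).
- arm.place_of(camera, query): "position" ([column, row] as shares, 0 to 1, of the picture: columns of its width, rows of its height: a listed point, or the origin of a listed thing).
The state is a dict: "time_s": time; "q": joint angles; "dq": joint speeds; "tau": joint torques, N m; "ee_pos": TCP position; "eef_rot": TCP orientation; "contact_force": force on the tool from outside, world axes, zero at the start; "moment": the same for the moment, N m; "grip_width": opening from 0.0 (shut) to 1.0 (fully open).
Only numpy, scipy, OpenCV 4.12 (cv2) and the standard library are available. Lean on these libraries where they do the work, as an engineer would, in place of code of your own. Each camera call takes 0.05 s, during which the arm holds its last target.

### The job

The square aluminium tube held in the mitre saw hangs out over the bench with nothing under it. Find the thickest of the four loose plywood packers that will still go under the tube and slide it along the bench, end first and square to the tube, centred below the raised hold-down clamp, until it is home against the fence behind the tube. Then swing the hold-down right down onto the tube and let go, without knocking over the tin of rivets.

Things in the scene. Friction and masses are not known exactly. Their poses are not given: they have to be found in the camera images.
- clamp_spot (a point): point on the tube's underside, mid-width, straight below where the hold-down's pad lands. Its height is the clear gap between bench (z = 0) and tube, 17 to 31 mm, the same all along. x points across the tube, away from the robot; y along the tube towards the saw on the robot's left; z up. A packer that is home has its origin 36 mm on the -x side of this point
- tube_end (a point): middle of the free end of the aluminium tube, 19 mm above its underside; axes as clamp_spot, which lies 130 mm along +y. The tube is 38 mm square and fixed in the saw
- fence (a point): front face of the grey fence at bench-gap level, 19 mm beyond clamp_spot along x. The fence stands behind the tube, touching it, from the bench up to 29 mm above the tube's underside, all along the reachable part of the tube; a packer that is home touches it
- clamp_pivot (a point): axis of the hold-down's hinge, 46 mm beyond clamp_spot along its x and 66 mm above it; the axis lies along clamp_spot's y. Two 5 mm steel cheeks stand on either side, 30 mm apart over all, up to 12 mm above the axis
- clamp_grip (a point): middle of the hold-down's black round grip (20 mm diameter, 64 mm long, along the lever), 104 mm from the hinge axis; the lever ends 136 mm from the axis. It moves with the lever
- hold_down (a joint): angle of the hold-down lever above level, rad: 0 = down, its rubber pad on the tube and the lever level, pointing at the robot across the tube; about 1.57 = straight up; at most 1.75. A stiff pivot (about 0.3 N m, some 3 N at the grip) holds it wherever it is left
- packer_a: loose plywood packer, a plain block 110 mm long (its x), 45 mm wide (its y), lying flat. The four are 16, 20, 24 and 28 mm thick, one each; they look alike and which this is is not told (letters mean nothing, places are shuffled): feel them or try them at the tube. Origin: centre of its underside. Either end may go first; push it, or grip it across its width.
- packer_b: loose plywood packer, a plain block 110 mm long (its x), 45 mm wide (its y), lying flat. The four are 16, 20, 24 and 28 mm thick, one each; they look alike and which this is is not told (letters mean nothing, places are shuffled): feel them or try them at the tube. Origin: centre of its underside. Either end may go first; push it, or grip it across its width.
- packer_c: loose plywood packer, a plain block 110 mm long (its x), 45 mm wide (its y), lying flat. The four are 16, 20, 24 and 28 mm thick, one each; they look alike and which this is is not told (letters mean nothing, places are shuffled): feel them or try them at the tube. Origin: centre of its underside. Either end may go first; push it, or grip it across its width.
- packer_d: loose plywood packer, a plain block 110 mm long (its x), 45 mm wide (its y), lying flat. The four are 16, 20, 24 and 28 mm thick, one each; they look alike and which this is is not told (letters mean nothing, places are shuffled): feel them or try them at the tube. Origin: centre of its underside. Either end may go first; push it, or grip it across its width.
- rivet_tin: small open steel tin of rivets standing on the bench, 62 mm across, 45 mm high. Origin: centre of its underside; z up
Mind the look-alikes: they are no part of the job. What is shaped like the packer_a but green is not meant. Leave any yellow look-alike of the packer_d alone.

How it is judged (in metres and radians):
On the way:
1. the thickest packer that goes under the tube lies home below the hold-down, which is still up (((height (world z) of clamp_spot below 0.029 m and x of packer_a in the frame of clamp_spot between -0.044 and -0.03 m and y of packer_a in the frame of clamp_spot between -0.014 and 0.014 m and angle between the x axis of packer_a and the x axis of clamp_spot, either way round below 0.15 rad and height (world z) of packer_a below 0.002 m and angle between packer_a's own z axis and vertical below 0.05 rad and linear speed of packer_a below 0.01 m/s) or (height (world z) of clamp_spot below 0.021 m and x of packer_b in the frame of clamp_spot between -0.044 and -0.03 m and y of packer_b in the frame of clamp_spot between -0.014 and 0.014 m and angle between the x axis of packer_b and the x axis of clamp_spot, either way round below 0.15 rad and height (world z) of packer_b below 0.002 m and angle between packer_b's own z axis and vertical below 0.05 rad and linear speed of packer_b below 0.01 m/s) or (height (world z) of clamp_spot below 0.033 m and x of packer_c in the frame of clamp_spot between -0.044 and -0.03 m and y of packer_c in the frame of clamp_spot between -0.014 and 0.014 m and angle between the x axis of packer_c and the x axis of clamp_spot, either way round below 0.15 rad and height (world z) of packer_c below 0.002 m and angle between packer_c's own z axis and vertical below 0.05 rad and linear speed of packer_c below 0.01 m/s) or (height (world z) of clamp_spot below 0.025 m and x of packer_d in the frame of clamp_spot between -0.044 and -0.03 m and y of packer_d in the frame of clamp_spot between -0.014 and 0.014 m and angle between the x axis of packer_d and the x axis of clamp_spot, either way round below 0.15 rad and height (world z) of packer_d below 0.002 m and angle between packer_d's own z axis and vertical below 0.05 rad and linear speed of packer_d below 0.01 m/s)) and value of joint hold_down above 0.8 rad), for 0.2 s.
At the end, for the whole second after the job is handed in: The thickest packer that goes under the tube lies flat and still beneath it (under 5 mm slack), within 14 mm of centred below the pad, square within 0.15 rad, its end within 8 mm of the fence; the hold-down is down within 0.06 rad; the rivet tin stands upright (((height (world z) of clamp_spot below 0.029 m and x of packer_a in the frame of clamp_spot between -0.044 and -0.03 m and y of packer_a in the frame of clamp_spot between -0.014 and 0.014 m and angle between the x axis of packer_a and the x axis of clamp_spot, either way round below 0.15 rad and height (world z) of packer_a below 0.002 m and angle between packer_a's own z axis and vertical below 0.05 rad and linear speed of packer_a below 0.01 m/s) or (height (world z) of clamp_spot below 0.021 m and x of packer_b in the frame of clamp_spot between -0.044 and -0.03 m and y of packer_b in the frame of clamp_spot between -0.014 and 0.014 m and angle between the x axis of packer_b and the x axis of clamp_spot, either way round below 0.15 rad and height (world z) of packer_b below 0.002 m and angle between packer_b's own z axis and vertical below 0.05 rad and linear speed of packer_b below 0.01 m/s) or (height (world z) of clamp_spot below 0.033 m and x of packer_c in the frame of clamp_spot between -0.044 and -0.03 m and y of packer_c in the frame of clamp_spot between -0.014 and 0.014 m and angle between the x axis of packer_c and the x axis of clamp_spot, either way round below 0.15 rad and height (world z) of packer_c below 0.002 m and angle between packer_c's own z axis and vertical below 0.05 rad and linear speed of packer_c below 0.01 m/s) or (height (world z) of clamp_spot below 0.025 m and x of packer_d in the frame of clamp_spot between -0.044 and -0.03 m and y of packer_d in the frame of clamp_spot between -0.014 and 0.014 m and angle between the x axis of packer_d and the x axis of clamp_spot, either way round below 0.15 rad and height (world z) of packer_d below 0.002 m and angle between packer_d's own z axis and vertical below 0.05 rad and linear speed of packer_d below 0.01 m/s)) and value of joint hold_down below 0.06 rad and angle between rivet_tin's own z axis and vertical below 0.2 rad); the robot touches nothing.
It fails at once if the tin of rivets is knocked over (angle between rivet_tin's own z axis and vertical above 0.6 rad).
It also fails if it takes over 67 s, if anything falls off the work surface, if the arm or the gripper's body presses on something with over 40 N, if the wrist force passes 120 N, or if a joint passes its speed limit or range.

## Working session

There is one attempt and no reset: what is moved stays moved. The work goes in short steps, Python scripts to look and compute and a tool call to move; the robot and the scene stay as the last step left them, time stands still between calls to the robot, and variables do not carry over. Pictures are saved under pics/ and viewed, and the job is handed in when it is done.

Besides the shell and the picture viewer there is one more tool, called after "Call:" as name(argument=value, ...), one argument or row to a line, values as JSON. step_arm: Moves the arm, as the interface text tells. Its arguments: {"type":"object","properties":{"deltas":{"type":"array","items":{"type":"object","properties":{"grip":{"type":"number"},"translation":{"type":"array","items":{"type":"number"}},"twist":{"type":"array","items":{"type":"number"}}}}}},"required":["deltas"]}

```bash
ls; mkdir -p pics; cat > h.py <<'E'
import numpy as np,cv2
from cell import arm
def f(c): 
    h=c["img"].shape[0]; return h/2/np.tan(np.radians(c["vfov"])/2)
def world(c,T=None):
    z=c["z_map"];F=f(c);v,u=np.mgrid[0:z.shape[0],0:z.shape[1]]
    P=np.stack([(u-c["cx"])*z/F,(v-c["cy"])*z/F,z],-1)
    T=c["cam_to_world"] if T is None else T
    T=np.array(T)
    return P@T[:3,:3].T+T[:3,3]
E
python3 - <<'E'
from h import *
s=arm.sense();print({k:np.round(v,3) for k,v in s.items()})
for n in ["top","scene"]:
    c=arm.read_camera(n);cv2.imwrite(f"pics/{n}0.png",c["img"]);np.save(f"{n}0.npy",world(c));
    W=world(c);print(n,np.round(c["cam_to_world"],3).tolist(),f(c))
    for q in ["packer_a","rivet_tin","clamp_spot","tube_end","clamp_grip","clamp_pivot","fence"]:
        for d in arm.place_of(n,q)[:7]:
            u,v=d["position"][0]*640,d["position"][1]*400
            p=W[min(int(v),399),min(int(u),639)]
            print(q,round(d["confidence"],2),round(u),round(v),np.round(p,3))
E
```

```text
pics
{'time_s': np.float64(0.0), 'q': array([61.006, 19.131,  2.284, 84.016, -0.767, 76.963, -3.351]), 'dq': array([-0.05 ,  0.007, -0.039,  0.022, -0.048,  0.002,  0.062]), 'tau': array([-1.0000e-03, -6.5637e+01,  1.3340e+00, -4.0379e+01, -6.0000e-02,
        4.5000e-02,  0.0000e+00]), 'ee_pos': array([ 0.257, -0.597,  0.244]), 'eef_rot': array([-1.79905e+02,  7.00000e-03,  2.33110e+01]), 'contact_force': array([-0.122, -0.512, -0.037]), 'moment': array([ 0.032, -0.07 ,  0.062]), 'grip_width': np.float64(1.0)}
top [[-0.014, -0.987, 0.16, 0.177], [-1.0, 0.015, 0.011, 0.13], [-0.013, -0.159, -0.987, 1.759], [0.0, 0.0, 0.0, 1.0]] 510.0994049836749
packer_a 0.95 180 223 [0.372 0.648 0.014]
packer_a 0.93 271 191 [0.474 0.329 0.024]
packer_a 0.93 329 190 [0.473 0.132 0.031]
packer_a 0.8 357 189 [0.479 0.035 0.009]
packer_a 0.61 297 192 [0.473 0.239 0.021]
packer_a 0.61 404 149 [ 0.606 -0.126  0.06 ]
packer_a 0.6 239 243 [0.3   0.442 0.021]
rivet_tin 0.61 473 197 [ 0.443 -0.358  0.037]
clamp_spot 0.94 404 154 [ 0.59  -0.125  0.069]
tube_end 0.78 442 154 [ 0.586 -0.258  0.06 ]
clamp_grip 0.
[... 219 characters left out ...]
[[0.16, 0.653, -0.74, 1.536], [0.987, -0.121, 0.106, -0.01], [-0.021, -0.747, -0.664, 1.061], [0.0, 0.0, 0.0, 1.0]] 466.0955938089135
packer_a 0.68 348 226 [0.514 0.223 0.023]
packer_a 0.67 376 217 [0.494 0.321 0.027]
packer_a 0.67 396 180 [0.318 0.435 0.021]
packer_a 0.65 283 228 [0.477 0.023 0.018]
packer_a 0.65 316 225 [0.496 0.126 0.027]
packer_a 0.6 457 186 [0.39  0.635 0.022]
packer_a 0.59 350 179 [0.262 0.282 0.009]
rivet_tin 0.84 162 238 [ 0.479 -0.349  0.043]
clamp_spot 0.7 236 265 [ 0.637 -0.128  0.05 ]
tube_end 0.71 189 264 [ 0.62  -0.255  0.06 ]
clamp_grip 0.72 228 231 [ 0.64  -0.127  0.19 ]
clamp_pivot 0.71 230 262 [ 0.66  -0.137  0.09 ]
fence 0.75 236 267 [ 0.638 -0.129  0.042]
```

View pics/top0.png

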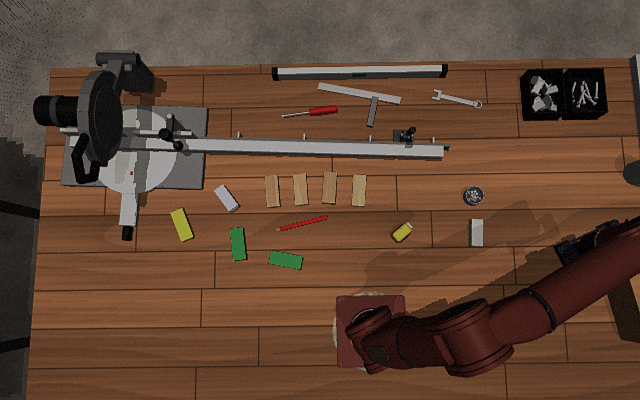

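View pics/scene0.png

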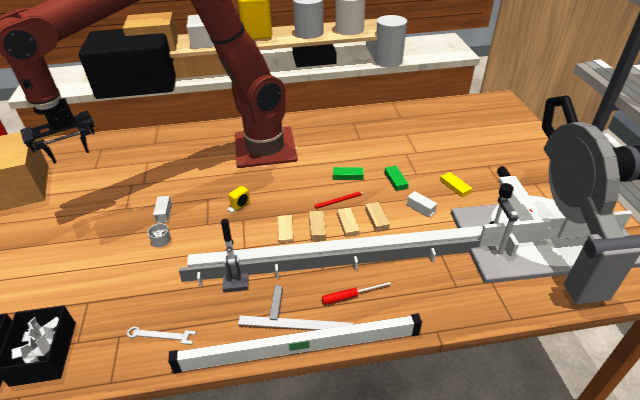

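Top view: the four plywood packers lie at about (272,191), (300,190), (329,188) and (359,190). The clamp is at (404,135), the tube end at (442,152) and the tin at (473,197). Next I'll compare heights in the depth map.

```bash
cat > m.py <<'E'
from h import *
for k in range(1):
  for n in ["top","scene"]:
    W=np.load(f"{n}0.npy");im=cv2.imread(f"pics/{n}0.png")
    x,y,z=W[...,0],W[...,1],W[...,2]
    bm=(x>.38)&(x<.52)&(y>-.1)&(y<.42)&(z<.009)&(z>-.02)
    A=np.c_[x[bm],y[bm],np.ones(bm.sum())];co=np.linalg.lstsq(A,z[bm],rcond=None)[0]
    print(n,"bench",co, "resid",(z[bm]-A@co).std())
    h=z-(co[0]*x+co[1]*y+co[2])
    print("bench near",np.median(z[bm]))
    m=((h>.010)&(h<.05)&(x>.40)&(x<.54)&(y>-.02)&(y<.40)).astype(np.uint8)
    nn,l,st,ce=cv2.connectedComponentsWithStats(m)
    for i in range(1,nn):
        if st[i,4]<60: continue
        mm=cv2.erode((l==i).astype(np.uint8),np.ones((3,3)))>0
        pts=W[l==i][:,:2].astype(np.float32);r=cv2.minAreaRect(pts*1000)
        print(ce[i].round(),st[i,4],"h med",np.round(np.median(h[mm])*1000,2),"mean",(h[mm].mean()*1000).round(2),"std",(h[mm].std()*1000).round(1),"rect",np.round(r[0]),np.round(r[1]),round(r[2],1), "col",im[l==i].mean(0).round())
    m=(z>.045)&(z<.08)&(x>.55)&(x<.68)&(y>-.25)&(y<.3)
    print("tube top",np.median(z[m]),m.sum())
    for y0 in np.arange(-.27,.3,.04):
        b=m&(abs(y-y0)<.02)
        if b.sum()>10: print(round(y0,2),np.round([np.median(h[b]),np.median(z[b]),*np.percentile(x[b],[3,50,97])],4))
E
python3 m.py
```

```text
top bench [-0.00033977 -0.00116474  0.00014201] resid 0.004190181675698139
bench near -0.00015386773695236222
[329. 187.] 418 h med 28.38 mean 28.18 std 4.2 rect [482. 128.] [ 47. 112.] 85.3 col [ 81. 112. 146.]
[300. 189.] 410 h med 19.63 mean 19.81 std 3.8 rect [480. 228.] [114.  45.] 4.0 col [ 91. 126. 155.]
[272. 191.] 419 h med 24.62 mean 24.33 std 4.2 rect [476. 326.] [112.  46.] 4.6 col [ 83. 115. 147.]
[359. 190.] 374 h med 15.95 mean 16.27 std 3.8 rect [474.  26.] [ 45. 112.] 85.4 col [ 96. 133. 156.]
tube top 0.0564033273440403 2215
-0.23 [0.0567 0.0569 0.5802 0.6013 0.6282]
-0.19 [0.0562 0.0564 0.5823 0.6059 0.6323]
-0.15 [0.056  0.0561 0.5842 0.6063 0.6327]
-0.11 [0.0569 0.0569 0.5861 0.607  0.6425]
-0.07 [0.0562 0.0562 0.5886 0.6091 0.6377]
-0.03 [0.0564 0.0564 0.59   0.6114 0.6382]
0.01 [0.0568 0.0567 0.5917 0.612  0.6383]
0.05 [0.0567 0.0566 0.5938 0.6144 0.6426]
0.09 [0.0564 0.0562 0.595  0.6175 0.6445]
0.13 [0.0569 0.0567 0.5973 0.6187 0.645 ]
0.17 [0.056  0.0558 0.5997 0.6216 0.6483]
0.21 [0.0559 0.0556 0.6001 0.6227 0.6499]
0.25 [0.0568 0.0564 0.603  0.6241 0.6499]
[... 497 characters left out ...]
ean 15.97 std 2.3 rect [476.  30.] [ 45. 115.] 85.0 col [161. 224. 246.]
tube top 0.05714683792236874 2919
-0.23 [0.0563 0.0573 0.5836 0.6144 0.6324]
-0.19 [0.0563 0.0572 0.585  0.6155 0.6341]
-0.15 [0.0559 0.0569 0.5882 0.6215 0.667 ]
-0.11 [0.0567 0.0577 0.5885 0.6207 0.669 ]
-0.07 [0.0563 0.0573 0.5921 0.6216 0.6406]
-0.03 [0.0558 0.0568 0.5926 0.6226 0.6415]
0.01 [0.0561 0.0571 0.5941 0.6238 0.6433]
0.05 [0.0562 0.0572 0.5957 0.6258 0.6457]
0.09 [0.056  0.057  0.5974 0.6265 0.6476]
0.13 [0.0562 0.0572 0.5998 0.6307 0.6478]
0.17 [0.0561 0.0571 0.6012 0.6312 0.6507]
0.21 [0.0562 0.0572 0.6027 0.6332 0.6528]
0.25 [0.0562 0.0573 0.606  0.6353 0.6546]
0.29 [0.0556 0.0566 0.6072 0.637  0.6554]
```

Packer thicknesses come out clearly: 16 mm at y=0.028, 28 at 0.13, 20 at 0.23 and 24 at 0.33. The tube top is at 56.3 mm, so the gap is about 18.3 mm and the 16 mm packer is the right one. I'll write a helper that works out the moves.

```bash
cat >> h.py <<'E'
from scipy.spatial.transform import Rotation as R
def rel(pos,rpy,s=None):
    s=s or arm.sense()
    R0=R.from_euler("xyz",s["eef_rot"],degrees=True)
    t=R0.inv().apply(np.array(pos)-s["ee_pos"])*1000
    w=(R0.inv()*R.from_euler("xyz",rpy,degrees=True)).as_rotvec(degrees=True)
    print("pose",np.round(s["ee_pos"],4),np.round(s["eef_rot"],2),"F",np.round(s["contact_force"],1),"g",round(float(s["grip_width"]),3),"t",round(float(s["time_s"]),2))
    print(" trans",np.round(t,1)," twist",np.round(w,2)," dist",np.linalg.norm(t).round(1))
E
python3 - <<'E'
from h import *
rel([.42,-.30,.25],[180,0,5]); rel([.439,.031,.20],[180,0,-4.7])
W=np.load("scene0.npy")
for n in ["top0","scene0"]:
    W=np.load(n+".npy");m=(W[...,2]>.10)&(W[...,2]<.26)&(W[...,0]>.58)&(W[...,0]<.72)&(W[...,1]>-.2)&(W[...,1]<-.05)
    p=W[m]
    for a in np.arange(.1,.26,.02):
        b=p[(abs(p[:,2]-a)<.01)]
        if len(b)>3: print(n,round(a,2),len(b),np.round(np.median(b,0),3),np.round(np.percentile(b[:,1],[10,90]),3),np.round(np.percentile(b[:,0],[10,90]),3))
E
```

```text
pose [ 0.2572 -0.5969  0.2446] [-180.      0.     23.31] F [-0.4 -0.7  0.2] g 1.0 t 0.8
 trans [ 267.  -208.3   -5.4]  twist [-0.    0.   18.31]  dist 338.7
pose [ 0.2572 -0.5969  0.2446] [-180.      0.     23.31] F [-0.4 -0.7  0.2] g 1.0 t 0.8
 trans [ 415.5 -504.8   44.6]  twist [-0.    0.   28.01]  dist 655.3
top0 0.12 8 [ 0.619 -0.128  0.124] [-0.135 -0.127] [0.615 0.645]
top0 0.14 33 [ 0.624 -0.133  0.136] [-0.141 -0.127] [0.615 0.638]
top0 0.16 6 [ 0.632 -0.129  0.166] [-0.136 -0.126] [0.628 0.637]
top0 0.18 6 [ 0.63  -0.127  0.185] [-0.13  -0.126] [0.626 0.635]
top0 0.2 7 [ 0.627 -0.127  0.202] [-0.135 -0.126] [0.624 0.631]
top0 0.22 32 [ 0.628 -0.134  0.22 ] [-0.141 -0.128] [0.621 0.634]
scene0 0.1 33 [ 0.653 -0.131  0.103] [-0.143 -0.122] [0.649 0.66 ]
scene0 0.12 34 [ 0.65  -0.132  0.118] [-0.139 -0.124] [0.647 0.653]
scene0 0.14 58 [ 0.647 -0.13   0.138] [-0.138 -0.124] [0.626 0.654]
scene0 0.16 37 [ 0.646 -0.131  0.162] [-0.14  -0.124] [0.642 0.648]
scene0 0.18 52 [ 0.644 -0.131  0.18 ] [-0.138 -0.124] [0.638 0.647]
scene0 0.2 44 [ 0.64  -0.131  0.201] [-0.139 -0.123] [0.635 0.645]
scene0 0.22 51 [ 0.637 -0.13   0.219] [-0.138 -0.124] [0.626 0.641]
```

Call:
step_arm(
  deltas=[
    {"grip": 1,"translation": [267,-208,0],"twist": [0,0,18]},
    {"grip": 1,"translation": [267,-208,0],"twist": [0,0,18]},
    {"grip": 1,"translation": [267,-208,0],"twist": [0,0,18]},
    {"grip": 1,"translation": [267,-208,0],"twist": [0,0,18]},
    {"grip": 1,"translation": [267,-208,0],"twist": [0,0,18]},
    {"grip": 1,"translation": [415,-505,0],"twist": [0,0,28]},
    {"grip": 1,"translation": [415,-505,0],"twist": [0,0,28]},
    {"grip": 1,"translation": [415,-505,0],"twist": [0,0,28]},
  ],
)

```text
time_s: 1.6
ee_pos: [0.399, -0.2311, 0.2448]
eef_rot: [180.0, -0.0, -4.8]
contact_force: [0.9, -0.2, -0.2]
grip_width: 0.998
```

```bash
python3 - <<'E'
from h import *
rel([.439,.031,.20],[180,0,-4.7])
E
```

```text
pose [ 0.399  -0.2311  0.2448] [ 1.7997e+02 -3.0000e-02 -4.7700e+00] F [ 0.9 -0.2 -0.2] g 0.998 t 1.6
 trans [  18.  -264.6   44.6]  twist [ 0.03 -0.03 -0.07]  dist 268.9
```

Call:
step_arm(
  deltas=[
    {"grip": 1,"translation": [18,-265,45],"twist": [0,0,0]},
    {"grip": 1,"translation": [18,-265,45],"twist": [0,0,0]},
    {"grip": 1,"translation": [18,-265,45],"twist": [0,0,0]},
    {"grip": 1,"translation": [18,-265,45],"twist": [0,0,0]},
    {"grip": 1,"translation": [18,-265,45],"twist": [0,0,0]},
    {"grip": 1,"translation": [18,-265,45],"twist": [0,0,0]},
    {"grip": 1,"translation": [18,-265,45],"twist": [0,0,0]},
    {"grip": 1,"translation": [18,-265,45],"twist": [0,0,0]},
  ],
)

```text
time_s: 2.4
ee_pos: [0.439, 0.0313, 0.1997]
eef_rot: [180.0, -0.0, -4.7]
contact_force: [-0.0, -1.3, -0.6]
grip_width: 1.002
```

```bash
cat > w.py <<'E'
import sys
from h import *
s=arm.sense();c=arm.read_camera("wrist");T=np.eye(4);T[:3,:3]=R.from_euler("xyz",s["eef_rot"],degrees=True).as_matrix();T[:3,3]=s["ee_pos"]
W=world(c,T@np.array(c["mount"]));np.save("w.npy",W);cv2.imwrite(f"pics/{sys.argv[1]}.png",c["img"])
print(np.round(s["ee_pos"],4),np.round(s["eef_rot"],2))
x,y,z=W[...,0],W[...,1],W[...,2]
b=(z<.008)&(z>-.01);print("bench",np.median(z[b]))
m=((z>.010)&(z<.05)&(x>.36)&(x<.56)&(y<.42)&(y>-.3)).astype(np.uint8)
nn,l,st,ce=cv2.connectedComponentsWithStats(m)
for i in range(1,nn):
    if st[i,4]<400: continue
    mm=cv2.erode((l==i).astype(np.uint8),np.ones((5,5)))>0
    zt=np.median(z[mm]); tp=(l==i)&(abs(z-zt)<.004)
    r=cv2.minAreaRect((W[tp][:,:2]*1000).astype(np.float32))
    print(ce[i].round(),st[i,4],"z",(zt*1000).round(2),np.round(r[0],1),np.round(r[1],1),round(r[2],1))
E
python3 w.py w1
```

```text
[0.439  0.0313 0.1997] [ 1.7995e+02 -3.0000e-02 -4.7200e+00]
bench 0.0002860807579134761
[203. 148.] 6583 z 28.15 [484.9 133.5] [ 46.  109.2] 85.3
[315. 149.] 5552 z 16.26 [475.   31.2] [ 45.  108.9] 85.6
[101. 160.] 6265 z 20.12 [481.8 233.5] [110.3  46.6] 3.4
[ 17. 187.] 3397 z 23.66 [472.  309.9] [ 37.8 109.8] 73.9
```

View pics/w1.png

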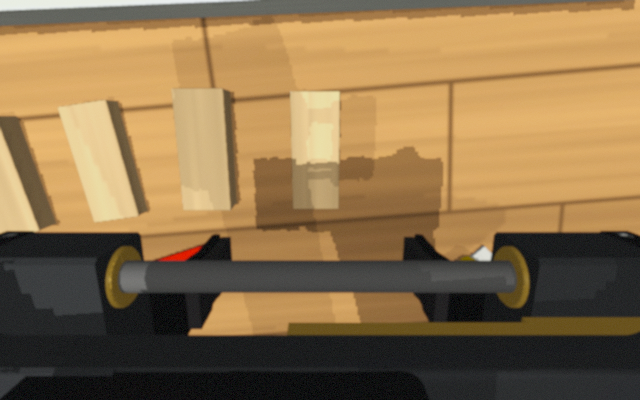

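The wrist picture shows the 16 mm packer at about (315,149), with its top measured at 16.3 mm, and the fingers straddle it. Descending over it.

Call:
step_arm(
  deltas=[
    {"grip": 1,"translation": [0,-2.5,50],"twist": [0,0,0]},
    {"grip": 1,"translation": [0,-2.5,100],"twist": [0,0,0]},
    {"grip": 1,"translation": [0,-2.5,150],"twist": [0,0,0]},
    {"grip": 1,"translation": [0,-2.5,173],"twist": [0,0,0]},
    {"grip": 1,"translation": [0,-2.5,173.5],"twist": [0,0,0]},
    {"grip": 0.35,"translation": [0,-2.5,173.5],"twist": [0,0,0]},
    {"grip": 0.35,"translation": [0,-2.5,173.5],"twist": [0,0,0]},
    {"grip": 0.35,"translation": [0,-2.5,173.5],"twist": [0,0,0]},
  ],
)

```text
time_s: 3.25
ee_pos: [0.4397, 0.0322, 0.0268]
eef_rot: [179.9, -0.1, -4.9]
contact_force: [-0.2, 0.8, -0.5]
grip_width: 0.812
```

Call:
step_arm(
  deltas=[
    {"grip": 0.35,"translation": [0,0,0],"twist": [0,0,0]},
    {"grip": 0.35,"translation": [0,0,0],"twist": [0,0,0]},
    {"grip": 0.35,"translation": [0,0,0],"twist": [0,0,0]},
  ],
)

```text
time_s: 3.55
ee_pos: [0.4398, 0.0321, 0.027]
eef_rot: [179.9, -0.1, -4.9]
contact_force: [-0.3, 0.0, -0.3]
grip_width: 0.54
```

```bash
python3 - <<'E'
from h import *
rel([.47,-.127,.026],[180,0,-2.6])
E
```

```text
pose [0.4398 0.0321 0.027 ] [ 1.7993e+02 -1.1000e-01 -4.8800e+00] F [-0.3  0.  -0.3] g 0.54 t 3.55
 trans [ 43.7 156.    1.2]  twist [ 0.07 -0.11 -2.28]  dist 162.0
```

Call:
step_arm(
  deltas=[
    {"grip": 0.35,"translation": [0,0,0],"twist": [0,0,0]},
    {"grip": 0.35,"translation": [0,0,0],"twist": [0,0,0]},
    {"grip": 0.35,"translation": [10,30,0],"twist": [0,0,-1]},
    {"grip": 0.35,"translation": [20,60,0],"twist": [0,0,-2]},
    {"grip": 0.35,"translation": [30,90,0],"twist": [0,0,-2.3]},
    {"grip": 0.35,"translation": [40,120,0],"twist": [0,0,-2.3]},
    {"grip": 0.35,"translation": [44,153,0],"twist": [0,0,-2.3]},
    {"grip": 0.35,"translation": [44,153,0],"twist": [0,0,-2.3]},
  ],
)

```text
time_s: 4.35
ee_pos: [0.4703, -0.1288, 0.0271]
eef_rot: [179.8, -0.1, -2.9]
contact_force: [-0.1, -0.5, -0.5]
grip_width: 0.518
```

```bash
python3 w.py w2; python3 - <<'E'
from h import *
rel([.534,-.127,.026],[180,0,-2.6])
W=np.load("w.npy");x,y,z=W[...,0],W[...,1],W[...,2]
m=(z>.05)&(z<.065)&(x>.56)
for y0 in np.arange(-.25,.05,.03):
    b=m&(abs(y-y0)<.015)
    if b.sum()>20: print(round(y0,2),np.round([np.median(z[b]),*np.percentile(x[b],[2,98])],4))
c=arm.read_camera("scene");cv2.imwrite("pics/s2.png",c["img"][120:330,120:420].repeat(2,0).repeat(2,1))
E
```

```text
[ 0.4703 -0.1288  0.0271] [ 1.7984e+02 -1.0000e-01 -2.9300e+00]
bench 0.00019853489759386056
[315. 164.] 20908 z 16.27 [ 515.6 -128.2] [62.7 88.9] 90.0
[315. 296.] 687 z 16.37 [ 453.4 -127.1] [44.6  5.2] 88.1
pose [ 0.4703 -0.1263  0.027 ] [ 1.799e+02 -8.000e-02 -2.820e+00] F [0.5 0.8 0.4] g 0.513 t 4.4
 trans [63.7 -2.4  1.1]  twist [ 0.1  -0.08 -0.22]  dist 63.7
```

View pics/w2.png

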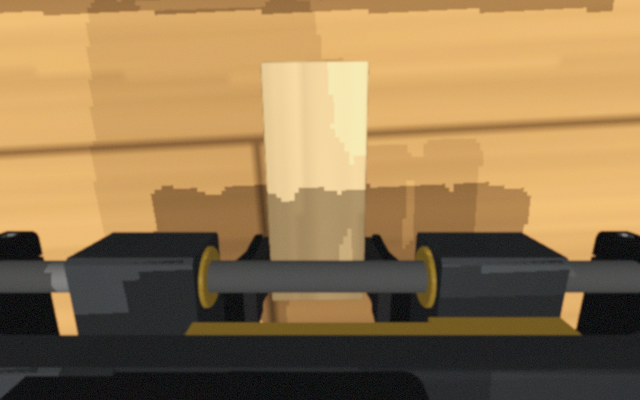

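View pics/s2.png

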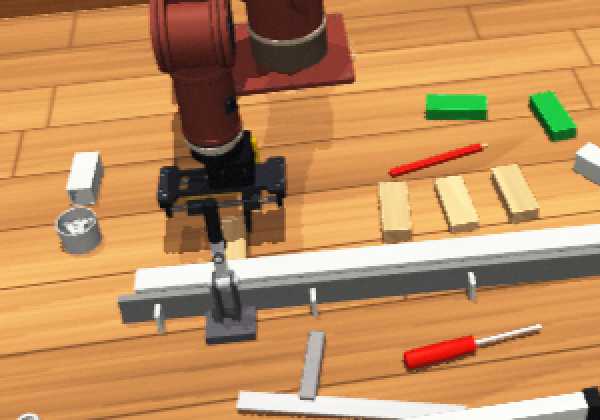

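The packer is gripped square at 45 mm opening and lies in line with the clamp (its front end is at (315,62) in the wrist view). Sliding it in.

Call:
step_arm(
  deltas=[
    {"grip": 0.35,"translation": [10,-2,0],"twist": [0,0,0]},
    {"grip": 0.35,"translation": [20,-2,0],"twist": [0,0,0]},
    {"grip": 0.35,"translation": [30,-2,0],"twist": [0,0,0]},
    {"grip": 0.35,"translation": [40,-2,0],"twist": [0,0,0]},
    {"grip": 0.35,"translation": [48,-2,0],"twist": [0,0,0]},
    {"grip": 0.35,"translation": [54,-2,0],"twist": [0,0,0]},
    {"grip": 0.35,"translation": [54,-2,0],"twist": [0,0,0]},
  ],
)

```text
time_s: 5.15
ee_pos: [0.5252, -0.125, 0.027]
eef_rot: [180.0, -0.1, -2.7]
contact_force: [0.1, 0.5, -0.8]
grip_width: 0.514
```

Call:
step_arm(
  deltas=[
    {"grip": 0.35,"translation": [3,0,0],"twist": [0,0,0]},
    {"grip": 0.35,"translation": [5,0,0],"twist": [0,0,0]},
    {"grip": 0.35,"translation": [7,0,0],"twist": [0,0,0]},
    {"grip": 0.35,"translation": [8,0,0],"twist": [0,0,0]},
  ],
)

```text
time_s: 5.55
ee_pos: [0.5333, -0.1254, 0.0271]
eef_rot: [180.0, -0.1, -2.7]
contact_force: [-0.7, 0.9, 0.1]
grip_width: 0.515
```

No obstruction under the tube. I'll continue in small steps until it touches the fence.

Call:
step_arm(
  deltas=[
    {"grip": 0.35,"translation": [1.5,0,0],"twist": [0,0,0]},
    {"grip": 0.35,"translation": [2.5,0,0],"twist": [0,0,0]},
    {"grip": 0.35,"translation": [3,0,0],"twist": [0,0,0]},
  ],
)

```text
time_s: 5.85
ee_pos: [0.5335, -0.1254, 0.027]
eef_rot: [179.9, 0.2, -2.7]
contact_force: [-15.6, 2.6, 16.3]
grip_width: 0.516
```

Call:
step_arm(
  deltas=[
    {"grip": 0.35,"translation": [1.5,0,0],"twist": [0,0,0]},
    {"grip": 0.35,"translation": [2.5,0,0],"twist": [0,0,0]},
    {"grip": 0.35,"translation": [3,0,0],"twist": [0,0,0]},
  ],
)

```text
time_s: 6.15
ee_pos: [0.5336, -0.1254, 0.0269]
eef_rot: [179.9, 0.6, -2.7]
contact_force: [-16.9, 2.3, 16.9]
grip_width: 0.514
```

Contact came at x = 0.5335, exactly where the fence was predicted. Easing off, releasing and checking.

Call:
step_arm(
  deltas=[
    {"grip": 0.35,"translation": [-0.5,0,0],"twist": [0,0,0]},
    {"grip": 0.8,"translation": [-0.5,0,0],"twist": [0,0,0]},
    {"grip": 0.8,"translation": [-0.5,0,0],"twist": [0,0,0]},
    {"grip": 0.8,"translation": [-0.5,0,0],"twist": [0,0,0]},
    {"grip": 0.8,"translation": [-0.5,0,0],"twist": [0,0,0]},
    {"grip": 0.8,"translation": [-0.5,0,0],"twist": [0,0,0]},
    {"grip": 0.8,"translation": [-15,0,-40],"twist": [0,0,0]},
    {"grip": 0.8,"translation": [-30,0,-75],"twist": [0,0,0]},
  ],
)

```text
time_s: 6.95
ee_pos: [0.5037, -0.1235, 0.1024]
eef_rot: [180.0, 0.7, -2.7]
contact_force: [0.9, -0.1, 1.1]
grip_width: 0.798
```

Call:
step_arm(
  deltas=[
    {"grip": 0.8,"translation": [-40,0,-50],"twist": [0,0,0]},
    {"grip": 0.6,"translation": [-60,0,-100],"twist": [0,0,0]},
    {"grip": 0.6,"translation": [-60,0,-100],"twist": [0,0,0]},
    {"grip": 0.6,"translation": [-60,0,-100],"twist": [0,0,0]},
  ],
)

```text
time_s: 7.35
ee_pos: [0.4456, -0.1212, 0.2062]
eef_rot: [179.9, 0.4, -2.7]
contact_force: [0.2, 0.1, 0.2]
grip_width: 0.635
```

```bash
python3 w.py w3; python3 - <<'E'
from h import *
W=np.load("w.npy");x,y,z=W[...,0],W[...,1],W[...,2]
m=(z>.05)&(z<.065)&(x>.56)
for y0 in np.arange(-.25,.05,.03):
    b=m&(abs(y-y0)<.015)
    if b.sum()>20: print(round(y0,2),np.round([np.median(z[b]),*np.percentile(x[b],[2,98])],4))
for d in arm.place_of("wrist","clamp_spot")+arm.place_of("wrist","clamp_grip"): print(d)
c=arm.read_camera("top");cv2.imwrite("pics/t3.png",c["img"][90:240,330:500].repeat(4,0).repeat(4,1))
W=world(c);p=W[(W[...,2]>.10)&(W[...,2]<.24)&(W[...,0]>.6)&(W[...,0]<.72)&(abs(W[...,1]+.13)<.03)];print(len(p),np.round(np.median(p,0),3))
print({q:[(np.round(d["position"]*np.array([640,400])),round(d["confidence"],2)) for d in arm.place_of("top",q)[:3]] for q in ["clamp_spot","packer_d","clamp_grip"]})
E
```

```text
[ 0.4456 -0.1212  0.2062] [179.85   0.41  -2.72]
bench 0.0002823527756085076
[316.  89.] 2638 z 16.25 [ 536.8 -124.2] [44.9 47.2] 88.0
[ 48. 157.] 7224 z 27.95 [485.1 132.9] [ 47.5 110.2] 85.1
-0.25 [0.0577 0.5799 0.5925]
-0.22 [0.0577 0.581  0.5939]
-0.19 [0.0578 0.5823 0.5953]
-0.16 [0.0577 0.5837 0.5967]
-0.13 [0.0577 0.5851 0.5981]
-0.1 [0.0577 0.5865 0.5995]
-0.07 [0.0577 0.5877 0.6009]
-0.04 [0.0576 0.5892 0.6023]
-0.01 [0.0576 0.5905 0.6037]
0.02 [0.0577 0.5918 0.6051]
{'position': [0.497, 0.0177], 'confidence': 0.78}
94 [ 0.628 -0.132  0.166]
{'clamp_spot': [(array([404., 150.]), 0.85)], 'packer_d': [(array([297., 189.]), 0.92), (array([273., 190.]), 0.74), (array([327., 188.]), 0.62)], 'clamp_grip': [(array([412., 130.]), 0.41)]}
```

View pics/w3.png

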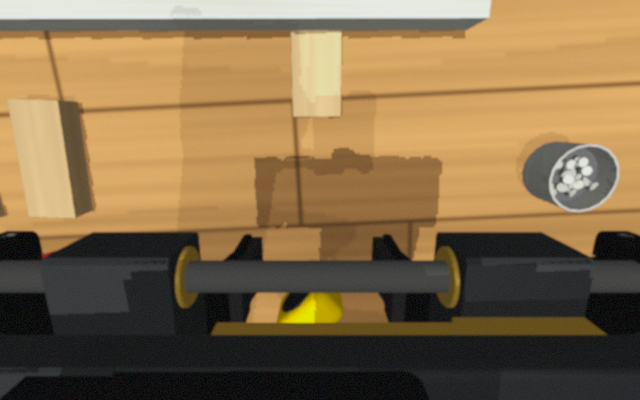

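View pics/t3.png

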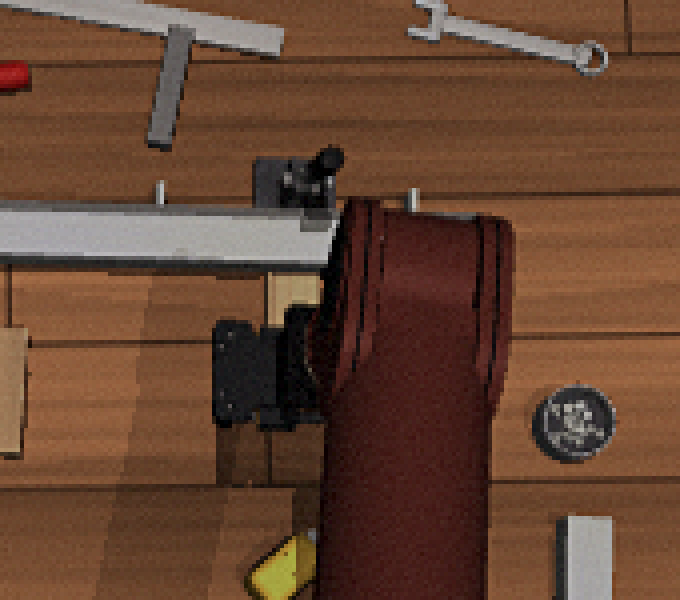

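The packer's rear end is at (316,117) in the wrist view, which is x≈0.513, so it is home. It is square and about 4 mm off centre, and the tin at (570,178) is untouched. Next is the hold-down: close the fingers, go over the lever and come down behind it.

```bash
python3 - <<'E'
from h import *
rel([.446,-.132,.31],[180,0,-2.6]);rel([.695,-.132,.31],[180,0,-2.6]);rel([.695,-.132,.20],[180,0,-2.6])
E
```

```text
pose [ 0.4447 -0.1205  0.2019] [-179.95    0.82   -2.66] F [ 0.2  0.6 -0.3] g 0.604 t 7.7
 trans [   0.3   11.4 -108.1]  twist [-0.05  0.82 -0.06]  dist 108.7
pose [ 0.4447 -0.1205  0.2019] [-179.95    0.82   -2.66] F [ 0.2  0.6 -0.3] g 0.604 t 7.7
 trans [ 2.490e+02 -2.000e-01 -1.117e+02]  twist [-0.05  0.82 -0.06]  dist 272.9
pose [ 0.4447 -0.1205  0.2019] [-179.95    0.82   -2.66] F [ 0.2  0.6 -0.3] g 0.604 t 7.7
 trans [ 2.506e+02 -1.000e-01 -1.700e+00]  twist [-0.05  0.82 -0.06]  dist 250.6
```

Call:
step_arm(
  deltas=[
    {"grip": 0,"translation": [0,5,-50],"twist": [0,0.8,0]},
    {"grip": 0,"translation": [0,5,-100],"twist": [0,0.8,0]},
    {"grip": 0,"translation": [0,5,-110],"twist": [0,0.8,0]},
    {"grip": 0,"translation": [50,0,-110],"twist": [0,0.8,0]},
    {"grip": 0,"translation": [100,0,-112],"twist": [0,0.8,0]},
    {"grip": 0,"translation": [150,0,-112],"twist": [0,0.8,0]},
    {"grip": 0,"translation": [200,0,-112],"twist": [0,0.8,0]},
    {"grip": 0,"translation": [250,0,-112],"twist": [0,0.8,0]},
  ],
)

```text
time_s: 8.5
ee_pos: [0.6978, -0.1325, 0.3086]
eef_rot: [-179.9, 0.1, -2.7]
contact_force: [0.3, 0.6, 1.9]
grip_width: 0.02
```

```bash
python3 - <<'E'
from h import *
rel([.695,-.132,.31],[180,0,-2.6]);rel([.695,-.132,.20],[180,0,-2.6])
c=arm.read_camera("scene");cv2.imwrite("pics/s3.png",c["img"][120:330,120:420].repeat(2,0).repeat(2,1))
E
```

```text
pose [ 0.6978 -0.1325  0.3086] [-1.7994e+02  1.0000e-01 -2.7000e+00] F [0.3 0.6 1.9] g 0.02 t 8.5
 trans [-2.8 -0.3 -1.4]  twist [-0.06  0.1  -0.1 ]  dist 3.2
pose [ 0.6978 -0.1325  0.3086] [-1.7994e+02  1.0000e-01 -2.7000e+00] F [0.3 0.6 1.9] g 0.02 t 8.5
 trans [ -2.6  -0.2 108.6]  twist [-0.06  0.1  -0.1 ]  dist 108.6
```

View pics/s3.png

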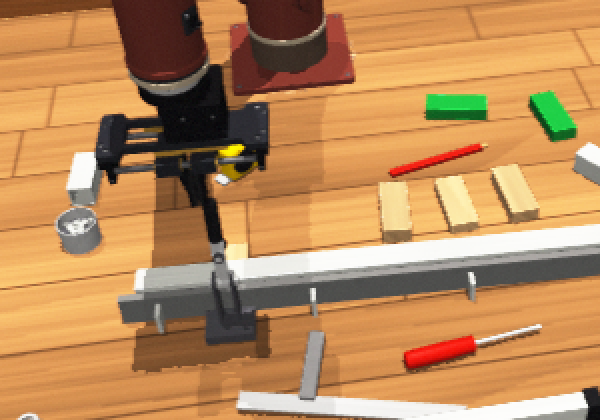

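```bash
python3 - <<'E'
from h import *
c=arm.read_camera("scene");W=world(c)
for v in range(190,236,3):
    print(v,[tuple(np.round(W[v,u],3)) for u in (214,217,222,225)])
T=np.linalg.inv(np.array(c["cam_to_world"]))
for p in [[.698,-.1325,.287],[.635,-.131,.221],[.652,-.132,.085]]:
    q=T[:3,:3]@p+T[:3,3];print(q[:2]/q[2]*f(c)+[c["cx"],c["cy"]])
E
```

```text
190 [(np.float64(0.731), np.float64(-0.126), np.float64(0.407)), (np.float64(0.733), np.float64(-0.12), np.float64(0.408)), (np.float64(0.729), np.float64(-0.109), np.float64(0.403)), (np.float64(0.73), np.float64(-0.103), np.float64(0.403))]
193 [(np.float64(0.732), np.float64(-0.127), np.float64(0.399)), (np.float64(0.73), np.float64(-0.121), np.float64(0.397)), (np.float64(0.73), np.float64(-0.111), np.float64(0.395)), (np.float64(0.73), np.float64(-0.104), np.float64(0.394))]
196 [(np.float64(0.729), np.float64(-0.129), np.float64(0.389)), (np.float64(0.731), np.float64(-0.123), np.float64(0.389)), (np.float64(0.73), np.float64(-0.112), np.float64(0.386)), (np.float64(0.732), np.float64(-0.105), np.float64(0.387))]
199 [(np.float64(0.73), np.float64(-0.131), np.float64(0.381)), (np.float64(0.727), np.float64(-0.125), np.float64(0.377)), (np.float64(0.729), np.float64(-0.113), np.float64(0.377)), (np.float64(0.723), np.float64(-0.108), np.float64(0.371))]
202 [(np.float64(0.693), np.float64(-0.138), np.float64(0.34)), (np.float64(0.735), np.float64(-0.125), np.float64(0.375)), (np
[... 2184 characters left out ...]
(0.003)), (np.float64(0.431), np.float64(-0.172), np.float64(-0.002)), (np.float64(0.642), np.float64(-0.133), np.float64(0.2))]
232 [(np.float64(1.536), np.float64(-0.01), np.float64(1.061)), (np.float64(0.448), np.float64(-0.187), np.float64(0.004)), (np.float64(0.451), np.float64(-0.171), np.float64(0.005)), (np.float64(0.645), np.float64(-0.134), np.float64(0.192))]
235 [(np.float64(0.459), np.float64(-0.196), np.float64(0.004)), (np.float64(0.46), np.float64(-0.187), np.float64(0.003)), (np.float64(0.463), np.float64(-0.171), np.float64(0.003)), (np.float64(0.649), np.float64(-0.136), np.float64(0.185))]
[219.93557872 219.66310233]
[224.5826753  221.31009266]
[231.91277955 260.86760596]
```

The fingers (x≈0.683–0.713) are clear behind the lever (back face x≈0.645). Descending.

Call:
step_arm(
  deltas=[
    {"grip": 0,"translation": [0,0,40],"twist": [0,0,0]},
    {"grip": 0,"translation": [0,0,80],"twist": [0,0,0]},
    {"grip": 0,"translation": [0,0,106],"twist": [0,0,0]},
    {"grip": 0,"translation": [0,0,106],"twist": [0,0,0]},
  ],
)

```text
time_s: 9.0
ee_pos: [0.6962, -0.1309, 0.1903]
eef_rot: [-179.6, 1.0, -2.6]
contact_force: [-0.6, 0.4, -0.3]
grip_width: 0.005
```

```bash
cat > arc.py <<'E'
from h import *
s=arm.sense();R0=R.from_euler("xyz",s["eef_rot"],degrees=True)
print(s["ee_pos"],s["eef_rot"],s["contact_force"])
for th in [85,75,65,55,45,38,31,24,18,12,6,0,-2]:
    t=np.radians(th);r=.100;hf=.013
    cx=.652-r*np.cos(t)+.010*np.sin(t);cz=.085+r*np.sin(t)+.010*np.cos(t)
    p=np.array([cx+hf,-.132+.045*(.652-cx),cz+.022])
    print(th,np.round(p,4),np.round(R0.inv().apply(p-s["ee_pos"])*1000))
E
python3 arc.py
```

```text
[ 0.69619378 -0.13088339  0.19032548] [-179.64683823    0.9760452    -2.57698003] [-0.57813261  0.37878306 -0.34713271]
85 [ 0.6662 -0.1321  0.2075] [-30.   2. -17.]
75 [ 0.6488 -0.1313  0.2062] [-48.   2. -15.]
65 [ 0.6318 -0.1305  0.2019] [-65.   2. -10.]
55 [ 0.6158 -0.1298  0.1947] [-80.   3.  -3.]
45 [ 0.6014 -0.1291  0.1848] [-95.   3.   7.]
38 [ 0.5924 -0.1287  0.1764] [-104.    3.   16.]
31 [ 0.5844 -0.1284  0.1671] [-111.    3.   25.]
24 [ 0.5777 -0.1281  0.1568] [-118.    3.   36.]
18 [ 0.573  -0.1279  0.1474] [-122.    3.   45.]
12 [ 0.5693 -0.1277  0.1376] [-126.    3.   55.]
6 [ 0.5666 -0.1276  0.1274] [-129.    3.   65.]
0 [ 0.565  -0.1275  0.117 ] [-130.    3.   76.]
-2 [ 0.5647 -0.1275  0.1135] [-130.    3.   79.]
```

Call:
step_arm(
  deltas=[
    {"grip": 0,"translation": [-15,1,-12],"twist": [0,0,0]},
    {"grip": 0,"translation": [-30,2,-14],"twist": [0,0,0]},
    {"grip": 0,"translation": [-40,2,-14],"twist": [0,0,0]},
    {"grip": 0,"translation": [-50,2,-13],"twist": [0,0,0]},
    {"grip": 0,"translation": [-58,2,-12],"twist": [0,0,0]},
    {"grip": 0,"translation": [-65,2,-10],"twist": [0,0,0]},
    {"grip": 0,"translation": [-73,2,-7],"twist": [0,0,0]},
    {"grip": 0,"translation": [-80,2,-3],"twist": [0,0,0]},
  ],
)

```text
time_s: 9.8
ee_pos: [0.6157, -0.1293, 0.1946]
eef_rot: [-179.7, 1.0, -2.6]
contact_force: [1.4, -0.7, 3.8]
grip_width: 0.008
```

```bash
python3 arc.py; python3 - <<'E'
from h import *
c=arm.read_camera("scene");cv2.imwrite("pics/s4.png",c["img"][120:330,120:420].repeat(2,0).repeat(2,1))
E
```

```text
[ 0.61573185 -0.12932268  0.19461724] [-179.65415736    0.96469596   -2.58019898] [ 1.41310263 -0.71318311  3.77950558]
85 [ 0.6662 -0.1321  0.2075] [ 50.   0. -14.]
75 [ 0.6488 -0.1313  0.2062] [ 33.   0. -12.]
65 [ 0.6318 -0.1305  0.2019] [16.  0. -8.]
55 [ 0.6158 -0.1298  0.1947] [ 0.  0. -0.]
45 [ 0.6014 -0.1291  0.1848] [-14.   1.  10.]
38 [ 0.5924 -0.1287  0.1764] [-23.   1.  19.]
31 [ 0.5844 -0.1284  0.1671] [-31.   1.  28.]
24 [ 0.5777 -0.1281  0.1568] [-37.   1.  38.]
18 [ 0.573  -0.1279  0.1474] [-42.   1.  48.]
12 [ 0.5693 -0.1277  0.1376] [-46.   1.  58.]
6 [ 0.5666 -0.1276  0.1274] [-48.   1.  68.]
0 [ 0.565  -0.1275  0.117 ] [-49.   1.  78.]
-2 [ 0.5647 -0.1275  0.1135] [-50.   1.  82.]
```

View pics/s4.png

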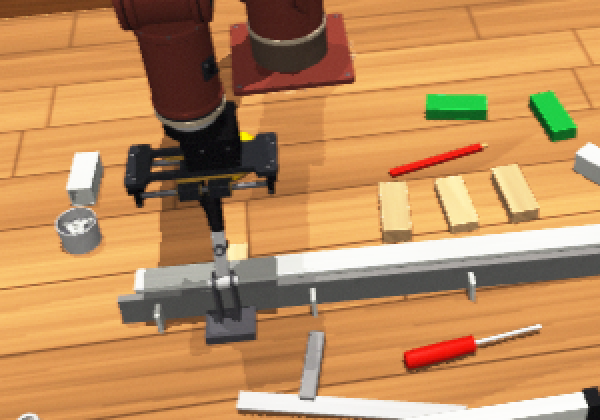

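The force reads 3.8 N, as expected from the stiff pivot. The lever, at about (215,220) in the picture, is swinging down, so I'll continue along the arc.

Call:
step_arm(
  deltas=[
    {"grip": 0,"translation": [-7,0,5],"twist": [0,0,0]},
    {"grip": 0,"translation": [-14,0,10],"twist": [0,0,0]},
    {"grip": 0,"translation": [-19,0,15],"twist": [0,0,0]},
    {"grip": 0,"translation": [-24,0,20],"twist": [0,0,0]},
    {"grip": 0,"translation": [-31,0,28],"twist": [0,0,0]},
    {"grip": 0,"translation": [-37,0,38],"twist": [0,0,0]},
    {"grip": 0,"translation": [-42,0,48],"twist": [0,0,0]},
    {"grip": 0,"translation": [-46,0,58],"twist": [0,0,0]},
  ],
)

```text
time_s: 10.65
ee_pos: [0.567, -0.1268, 0.1356]
eef_rot: [-179.6, 1.1, -2.6]
contact_force: [2.1, -1.3, 2.6]
grip_width: 0.003
```

Call:
step_arm(
  deltas=[
    {"grip": 0,"translation": [-2,0,5],"twist": [0,0,0]},
    {"grip": 0,"translation": [-3,0,10],"twist": [0,0,0]},
    {"grip": 0,"translation": [-4,0,14],"twist": [0,0,0]},
    {"grip": 0,"translation": [-4,0,17],"twist": [0,0,0]},
  ],
)

```text
time_s: 11.05
ee_pos: [0.5624, -0.1264, 0.1183]
eef_rot: [-179.6, 1.1, -2.6]
contact_force: [-1.8, -0.1, 2.1]
grip_width: 0.001
```

```bash
python3 arc.py | sed -n '1p;11,20p'; python3 - <<'E'
from h import *
c=arm.read_camera("scene");cv2.imwrite("pics/s5.png",c["img"][170:310,150:330].repeat(4,0).repeat(4,1))
E
```

```text
[ 0.56237948 -0.12643969  0.11832489] [-179.64418684    1.11813237   -2.58374611] [-1.80190311 -0.07550125  2.06723686]
12 [ 0.5693 -0.1277  0.1376] [  7.   1. -19.]
6 [ 0.5666 -0.1276  0.1274] [ 4.  1. -9.]
0 [ 0.565  -0.1275  0.117 ] [3. 1. 1.]
-2 [ 0.5647 -0.1275  0.1135] [2. 1. 5.]
```

View pics/s5.png

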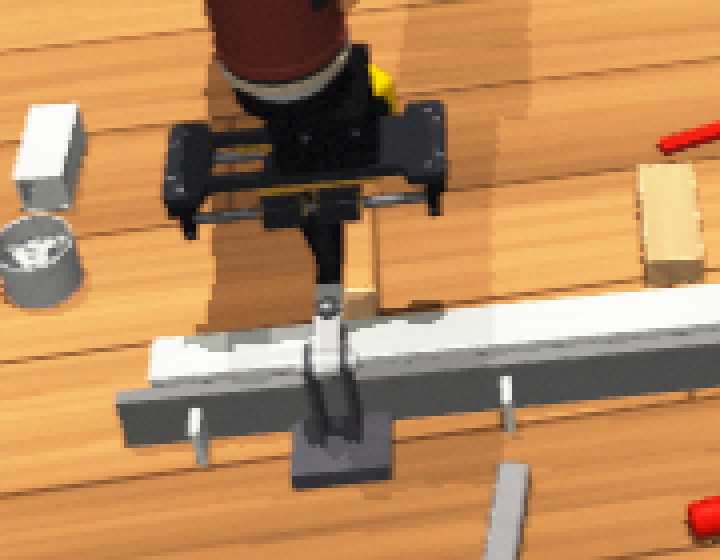

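```bash
python3 - <<'E'
from h import *
c=arm.read_camera("scene");W=world(c);im=c["img"]
x,y,z=W[...,0],W[...,1],W[...,2]
for nm,m in {"packer":(z>.010)&(z<.024)&(x>.53)&(x<.58)&(abs(y+.13)<.05),"lever":(z>.066)&(z<.11)&(x>.585)&(x<.67)&(abs(y+.13)<.04),"base":(z>.001)&(z<.05)&(x>.655)&(x<.71)&(abs(y+.13)<.05)}.items():
    v,u=np.nonzero(m);p=W[m]
    print(nm,m.sum(),"u",u.min(),u.max(),"v",v.min(),v.max(),"y",np.round(np.percentile(p[:,1],[2,20,50,80,98]),4),"x",np.round(np.percentile(p[:,0],[2,50,98]),3),"z",np.round(np.median(p[:,2]),3))
T=np.linalg.inv(np.array(c["cam_to_world"]))
for yy in (-.103,-.148,-.126): 
    p=np.array([.58,yy,.016]);q=T[:3,:3]@p+T[:3,3];print(yy,(q[:2]/q[2]*f(c)+[c["cx"],c["cy"]]-[150,170])*4)
for p in ([.62,-.13,.1],[.62,-.125,.1],[.62,-.135,.1]): q=T[:3,:3]@p+T[:3,3];print(p,(q[:2]/q[2]*f(c)+[c["cx"],c["cy"]]-[150,170])*4)
E
```

```text
packer 35 u 236 244 v 245 249 y [-0.127  -0.1236 -0.1155 -0.1095 -0.1048] x [0.531 0.539 0.548] z 0.018
lever 242 u 224 239 v 241 269 y [-0.1502 -0.1403 -0.1305 -0.1218 -0.1142] x [0.589 0.649 0.669] z 0.092
base 513 u 220 255 v 270 297 y [-0.1749 -0.1558 -0.1301 -0.1054 -0.0846] x [0.657 0.682 0.708] z 0.015
-0.103 [378.1443144  347.13108483]
-0.148 [317.40459624 355.23448098]
-0.126 [347.15159574 351.26587973]
[0.62, -0.13, 0.1] [326.46242517 314.60060543]
[0.62, -0.125, 0.1] [333.66166748 313.65613981]
[0.62, -0.135, 0.1] [319.25733538 315.54583819]
```

The packer's right edge is at y≈-0.103, so its centre is at -0.125 against the lever's -0.130. That is about 4–5 mm off centre, within tolerance. Pressing the rest of the way down.

Call:
step_arm(
  deltas=[
    {"grip": 0,"translation": [0,0,2],"twist": [0,0,0]},
    {"grip": 0,"translation": [0,0,4],"twist": [0,0,0]},
    {"grip": 0,"translation": [0,0,5],"twist": [0,0,0]},
  ],
)

```text
time_s: 11.45
ee_pos: [0.5628, -0.1265, 0.1172]
eef_rot: [-179.7, 1.1, -2.6]
contact_force: [-17.4, 2.6, 43.0]
grip_width: 0.006
```

Call:
step_arm(
  deltas=[
    {"grip": 0,"translation": [0,0,2],"twist": [0,0,0]},
    {"grip": 0,"translation": [0,0,4],"twist": [0,0,0]},
    {"grip": 0,"translation": [0,0,4],"twist": [0,0,0]},
  ],
)

```text
time_s: 11.75
ee_pos: [0.5628, -0.1264, 0.1172]
eef_rot: [-179.8, 1.0, -2.6]
contact_force: [-17.3, 2.1, 38.6]
grip_width: 0.006
```

A hard stop at z = 0.1172 with about 40 N, where the level lever was predicted (0.117). Backing off and checking.

Call:
step_arm(
  deltas=[
    {"grip": 0,"translation": [0,0,-10],"twist": [0,0,0]},
    {"grip": 0,"translation": [0,0,-50],"twist": [0,0,0]},
    {"grip": 0,"translation": [-40,0,-90],"twist": [0,0,0]},
    {"grip": 0,"translation": [-90,0,-110],"twist": [0,0,0]},
    {"grip": 0,"translation": [-125,0,-110],"twist": [0,0,0]},
    {"grip": 0,"translation": [-125,0,-110],"twist": [0,0,0]},
    {"grip": 0,"translation": [-125,0,-110],"twist": [0,0,0]},
    {"grip": 0,"translation": [-125,0,-110],"twist": [0,0,0]},
  ],
)

```text
time_s: 12.55
ee_pos: [0.4406, -0.1211, 0.2295]
eef_rot: [-179.8, 1.0, -2.6]
contact_force: [-0.3, 0.0, -0.4]
grip_width: 0.007
```

```bash
python3 w.py w6; python3 - <<'E'
from h import *
W=np.load("w.npy")
def fit(W,t):
    x,y,z=W[...,0],W[...,1],W[...,2]
    m=(z>.068)&(z<.115)&(x>.50)&(x<.66)&(abs(y+.13)<.03)
    p=W[m]
    for a in np.arange(.51,.66,.015):
        b=p[abs(p[:,0]-a)<.0075]
        if len(b)>4: print(t,round(a,3),len(b),np.round(np.percentile(b[:,2],[50,90]),4),"y",np.round(np.median(b[:,1]),4))
fit(W,"wr")
c=arm.read_camera("scene");fit(world(c),"sc");cv2.imwrite("pics/s6.png",c["img"][170:310,150:330].repeat(4,0).repeat(4,1))
print(arm.sense()["contact_force"])
E
```

```text
[ 0.4406 -0.1211  0.2295] [-179.81    1.02   -2.59]
bench 0.0003174107427436901
[316.  85.] 1163 z 16.22 [ 536.6 -124.1] [44.8 47.5] 88.6
[ 66. 147.] 6260 z 28.03 [485.  133.2] [ 46.9 110.1] 85.3
[  6. 189.] 487 z 18.35 [449.1 208.9] [12.1 45.6] 78.3
wr 0.51 95 [0.0933 0.0954] y -0.1257
wr 0.525 510 [0.0943 0.0959] y -0.1251
wr 0.54 538 [0.0942 0.096 ] y -0.126
wr 0.555 585 [0.0942 0.096 ] y -0.1266
wr 0.57 598 [0.0942 0.096 ] y -0.1272
wr 0.585 400 [0.0899 0.0909] y -0.1277
sc 0.525 23 [0.0947 0.0975] y -0.1249
sc 0.54 21 [0.0946 0.0966] y -0.1277
sc 0.555 26 [0.0956 0.0977] y -0.1255
sc 0.57 26 [0.0941 0.0975] y -0.1283
sc 0.585 30 [0.0913 0.094 ] y -0.1292
sc 0.6 25 [0.0952 0.098 ] y -0.1288
sc 0.615 32 [0.0917 0.0979] y -0.1298
sc 0.63 26 [0.0911 0.093 ] y -0.1304
sc 0.645 34 [0.0952 0.0985] y -0.1317
sc 0.66 54 [0.0936 0.1   ] y -0.1354
[-0.29493501 -0.67018855 -1.36619902]
```

View pics/s6.png

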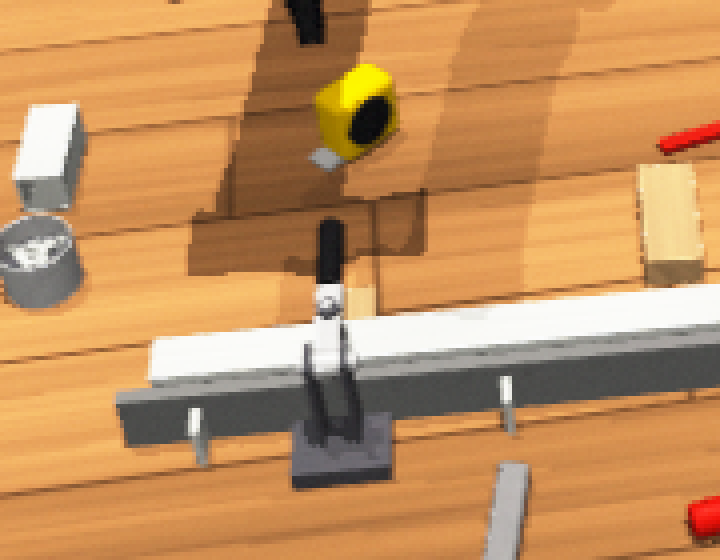

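View pics/w6.png

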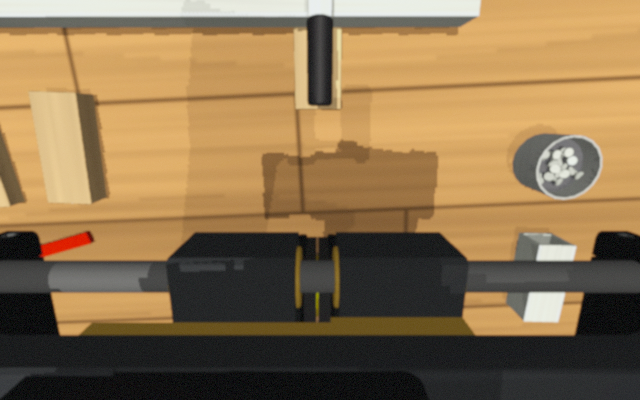

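```bash
python3 -c "
from cell import arm
print(arm.close_job())"
```

```text
the job is handed in; nothing more can be done
None
```

The 16 mm packer is home under the tube and the hold-down is down on it. I handed the job in at about 12.7 s; no verdict is reported.

**What I did:** I compared packer and tube heights in the depth maps and chose the 16 mm packer. I gripped it, dragged it along the bench and slid it under the tube until it pressed against the fence with about 16 N. Then I swung the hold-down over with shut fingers to a hard stop of about 40 N and backed off.

**Last checks:**
- **Packer:** it lies flat, with its rear end at x ≈ 0.513, which puts the front against the fence. It is square within about 1–2°, and 2–5 mm off centre below the lever.
- **Hold-down:** it is level, with the same height (0.094 m) along the grip.
- **Tin and robot:** the tin stands untouched, and the arm is clear with about zero contact force.

**Disagreement:** the gap came out at 18.3 mm from the fixed cameras but about 19.4 mm from the wrist camera. Every estimate is under 20 mm, so the 16 mm packer is still the choice. I did not try the 20 mm packer at the tube.

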